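Shut both push-pull valves at the middle click and lock them

TASK

Shut off the valve manifold for a bottle change: one of its two push-pull valve rods is pushed fully in and the other pulled fully out; set each rod to its middle click, without running either one past the middle to its opposite end. Then slide the locking bar fully across, so that its teeth slide in between the collars of both rods and lock them. Leave the spanner, the ball valve and the tape measure lying near it where they are.

Things in the scene. Friction and masses are not known exactly. Their poses are not given: they have to be found in the camera images.
- manifold: Fixed valve manifold on the table, a dark steel foot plate 170 (x) x 230 (y) x 12 mm carrying two aluminium valves and, near its front corners, guide posts 85 mm high. Origin on the table at its middle; its +x points away from the front, its y runs along the row of valves. The rods stick out level along -x at y = +55 and -55 mm, 50 mm above the table; which is on which side varies.
- rod_a (a joint): Slide of the cylinder-knob rod, m: 0 pushed fully in (stop), 0.024 middle click, 0.048 pulled fully out (stop); grows along the manifold's -x. Starts in. A spring detent draws it to the nearest of the three; crests at 0.011 and 0.037, 6 to 9 N to get over them, friction about 1 N. Let go within 8 mm of the middle, it snaps there.
- rod_a_knob (a point): Centre of the stubby black cylinder knob (32 mm diameter, 40 mm long, lying along the rod), 50 mm above the table; axes parallel to the manifold's. It can be gripped from above across the manifold's y axis. It moves with the rod.
- rod_b (a joint): Slide of the rod with the black ball knob, same values, detent and forces as rod_a (0 in, 0.024 middle click, 0.048 out). It starts pulled fully out.
- rod_b_knob (a point): Centre of the black ball knob (38 mm diameter), 50 mm above the table; axes parallel to the manifold's. It can be gripped from above across the manifold's y axis. It moves with the rod.
- lock (a joint): Slide of the locking bar, m: 0 open, 0.026 home (stop); grows along the manifold's +y. Starts at 0 to 0.006, stays where left, friction about 2.5 N. A flat steel bar 270 mm long above both rods with two hanging teeth 6 mm thick; each rod has two collars (28 mm diameter, 22 mm long), 12 mm apart. The teeth can pass in between them only while both rods are at the middle click.
- lock_tab (a point): Grip point of the locking bar's upright steel tab, 99 mm above the table. The tab is 22 mm (manifold x) x 14 mm (y), its top at 114 mm, standing clear above a 34 mm long foot whose top is at 80 mm. Can be gripped from above across the manifold's y axis, or pushed. Moves with the bar; axes parallel to the manifold's.
- spanner_14: Bystander: steel spanner 148 mm long, 7 mm thick, lying flat on the table in front of the manifold, below the knobs. Origin at the middle of its underside.
- ball_valve: Bystander: brass ball valve with a red lever, 92 mm long, 42 mm high, lying on the table behind the manifold. Origin at the middle of its underside.
- tape_measure: Bystander: yellow and black tape measure 79 x 34 x 57 mm, standing on the table in front and to the left of the manifold. Origin at the middle of its underside. (Beyond it to the left, the bottle filler's fixed column and boom rise 1.3 m above the table, about x 0.6 to 0.8, from y 0.14 on: keep the whole arm clear of them.)

How it is judged (in metres and radians):
On the way, in this order (a step that is already met when the one before it is completed fails the run):
1. both rods stand at their middle click (within 3 mm) (value of joint rod_a between 0.021 and 0.027 m and value of joint rod_b between 0.021 and 0.027 m), for 0.2 s.
2. the locking bar is fully across (within 3 mm of its stop) (value of joint lock above 0.023 m), for 0.2 s.
At the end, for the whole second after the job is handed in: Both rods stand within 3 mm of their middle click and the locking bar is within 3 mm of its closed stop (all of step 1 and value of joint lock above 0.023 m); the robot touches nothing.
It fails at once if the rod that started in is run past its middle click to the outer end (beyond 40 mm of its 48 mm) (value of joint rod_a above 0.04 m).
It fails at once if the rod that started out is run past its middle click to the inner end (below 8 mm) (value of joint rod_b below 0.008 m).
It fails at once if the spanner, ball valve or tape measure is moved more than 30 mm (distance of any of spanner_14, ball_valve, tape_measure from where it was at the start of the episode above 0.03 m).
It also fails if it takes over 54 s, if anything falls off the work surface, if the arm or the gripper's body presses on something with over 40 N, if the wrist force passes 120 N, or if a joint passes its speed limit or range.

ROBOT

A 6-joint arm with a two-finger parallel gripper is mounted at the origin on a cart in front of the work surface, level with it; the furniture and walls round the work are solid. World frame = base frame: x ahead of the robot, y to its left, z up, the work surface at z = 0. Lengths are in m, angles in degrees, forces in N, time in s.
With the tool pointing down it reaches from about 0.3 to 0.75 m from the base axis. Payload 8.5 kg.
Tool frame: the origin (TCP) lies midway between the tips of the shut fingers; the grasp point (between the pads) lies 19 mm behind it (env.grip_depth is the distance from the TCP to the grasp point, in m); y points along the fingers, x is the direction in which the jaws open and shut, and the axes are right-handed (so a half turn about y gives the same grasp; the last joint's range is limited). The gripper opens to 85 mm and grips with 20 to 120 N. Pads are 22 mm wide; open, the fingers measure 114 mm over their backs; the gripper's body (76 mm by 85 mm) begins 54 mm behind the grasp point. The pads swing forward as they close: fully open they stand 13 mm farther back than shut.
Start: joints at [52.58, 21.807, 74.336, -0, 83.858, -12.336], TCP at [0.233, 0.498, 0.198] pointing down, gripper open.
Joint ranges: [-178.18, 178.18], [-50.72, 133.34], [12.68, 142.11], [-81.47, 261.47], [9.98, 163.14], [-165.26, 165.26]. Speed limits (degrees/s): [136.94, 136.94, 180, 180, 180, 180].

INTERFACE

Orientations are given as a 3x3 rotation matrix whose columns are the frame's x, y, z axes.
In Python, from rig import env gives the robot as it stands.
- The arm moves only by the shell command python3 -m inch 'ROWS' [FORCE]. ROWS is JSON, a list that holds one entry, the list of rows, each a list of 7 numbers: the gripper command: -1 is shut, 1 is fully open, values between are in proportion, then the shift along the world's x, y, z in cm, then the turn, a rotation vector about the world's x, y, z in degrees. In form: [[[grip, dx, dy, dz, rx, ry, rz], ...]]. A call has 1 to 20 rows; each row is the pose to reach, as a shift and turn from the pose commanded when the call began; what a row does not reach only later rows make up. A row lasts 1/8 s, in which the tool goes at most 62.5 mm and 10.7 degrees, less where a joint would pass 70% of its speed; a pose out of reach is approached as far as the arm can. A call with a gripper value outside its range is refused whole. The fingers move at their own pace and stop on an object; FORCE is the grip in N (left out, the last holds). Time passes only in rows, so rows that repeat a pose let the fingers close. It gives the time, the measured TCP pose, the force and the opening at its end, in the units of the state.
- env.observe(): the state, without advancing time (a new reading comes with each control period).
- env.get_image(name): name is "scene" or "top" or "wrist"; returns a dict with "frame" (400x640x3 uint8, red, green, blue), "mtx" (3x3 intrinsics, pixels), "distortion" ([k1, k2, p1, p2, k3] as OpenCV has them; the pictures are not rectified), "rvec" (rotation vector, rad) and "tvec" (3), from world to camera coordinates, as OpenCV has them. Camera axes: x right, y down, z forward; pixel columns grow to the right and rows downward; lengths in m; the calibration is good to about 2 mm. A picture is of the moment at which its call begins. There is no depth.
- env.close_job(): hands the job in, once; it reports no verdict.
The state is a dict: "time_s": time; "q": joint angles; "qvel": joint speeds; "joint_efforts": joint torques, N m; "position": TCP position; "tool_rot": TCP orientation; "ft_force": force on the tool from outside, world axes, zero at the start; "wrist_torque": the same for the moment, N m; "grip_width": finger opening in m.
Only numpy, scipy, OpenCV 4.12 (cv2) and the standard library are available. Lean on these libraries where they do the work, as an engineer would, in place of code of your own. Each camera call takes 0.05 s, during which the arm holds its last target.

## Working session

There is one attempt and no reset: what is moved stays moved. The work goes in short steps, Python scripts to look and compute and a shell command to move; the robot and the scene stay as the last step left them, time stands still between calls to the robot, and variables do not carry over. Pictures are saved under pics/ and viewed, and the job is handed in when it is done.

```bash
mkdir -p pics; ls
python3 - <<'E'
from rig import env
import cv2
for n in ("scene","top"):
    d=env.get_image(n); cv2.imwrite(f"pics/{n}0.png",d["frame"][:,:,::-1])
    print(n,d["mtx"].tolist(),d["distortion"],d["rvec"],d["tvec"])
print(env.observe(), env.grip_depth)
E
```

```text
pics
scene [[404.4299306975719, 0.0, 313.68680091780556], [0.0, 404.4299306975719, 196.3105910369399], [0.0, 0.0, 1.0]] [-0.05602409  0.          0.          0.          0.        ] [ 2.25626686 -1.03531688  0.36120499] [-0.39089512  0.40834837  0.6282717 ]
top [[510.2315833948636, 0.0, 321.89267095203553], [0.0, 510.2315833948636, 188.9057039981281], [0.0, 0.0, 1.0]] [-0.10389222  0.          0.          0.          0.        ] [ 2.13885421 -2.20064964  0.11403834] [0.02614017 0.60791524 1.23107702]
{'time_s': 0.1, 'q': array([ 5.25804672e+01,  2.18390361e+01,  7.43788809e+01,  6.98535390e-04,
        8.38594013e+01, -1.23364335e+01]), 'qvel': array([-0.05730547, -0.06736296, -0.2106942 ,  0.00541195, -0.00424952,
        0.06162571]), 'joint_efforts': array([ 3.52958734e-03, -4.49224377e+01, -2.31656259e+01, -2.14194638e-04,
        3.70565380e-03, -1.03732443e-04]), 'position': array([0.23297722, 0.49788113, 0.1970647 ]), 'tool_rot': array([[ 4.23932928e-01, -8.29621082e-04, -9.05693207e-01],
       [ 9.05692631e-01, -1.06438426e-03,  4.23933633e-01],
       [-1.31570987e-03, -9.99999089e-01,  3.00154167e-04]]), 'ft_force': array([-1.16992608,  0.84475205,  0.31003451]), 'wrist_torque': array([-0.05479225, -0.02704919,  0.00581431]), 'grip_width': 0.08557148994809546} 0.0187
```

View pics/scene0.png

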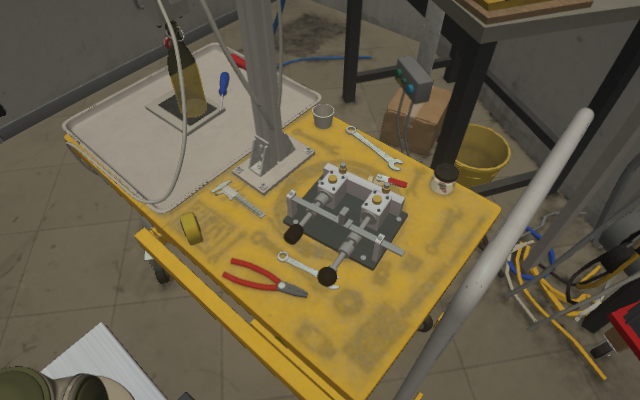

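View pics/top0.png

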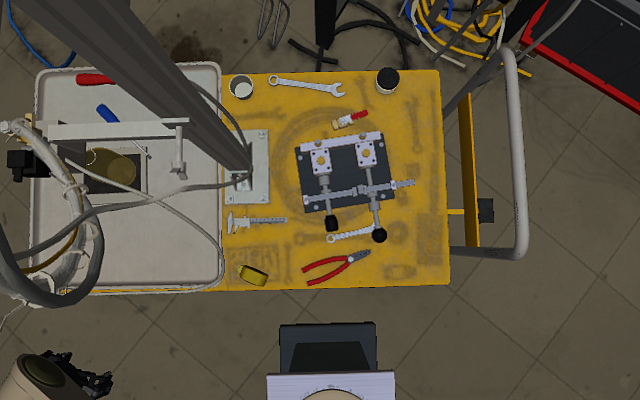

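```bash
cat > h.py <<'E'
import cv2, numpy as np
from rig import env
def proj(d,P):
    return cv2.projectPoints(np.atleast_2d(np.array(P,float)),d["rvec"],d["tvec"],d["mtx"],d["distortion"])[0][:,0]
def back(d,uv,z):
    n=cv2.undistortPoints(np.array([[uv]],float),d["mtx"],d["distortion"])[0,0]
    R=cv2.Rodrigues(d["rvec"])[0]; c=-R.T@np.ravel(d["tvec"]); r=R.T@np.array([n[0],n[1],1])
    return c+r*(z-c[2])/r[2]
def crop(d,name,x0,y0,w,h,s):
    f=d["frame"][y0:y0+h,x0:x0+w,::-1]
    cv2.imwrite("pics/"+name,cv2.resize(f,None,fx=s,fy=s,interpolation=cv2.INTER_CUBIC))
E
python3 - <<'E'
from h import *
t=env.get_image("top"); s=env.get_image("scene")
crop(t,"t1.png",285,100,150,150,4); crop(s,"s1.png",260,150,160,150,4)
print(proj(t,[[0,0,0],[.233,.498,.2],[.5,0,0],[.5,.1,0]]),proj(s,[[0,0,0],[.233,.498,.2]]))
E
```

```text
[[332.45173856 434.46717375]
 [ 98.35579189 361.83007342]
 [326.61465272 232.93858887]
 [286.87634164 234.05308271]] [[ 73.47274377 447.25007478]
 [ 11.70530287 145.27844129]]
```

View pics/t1.png

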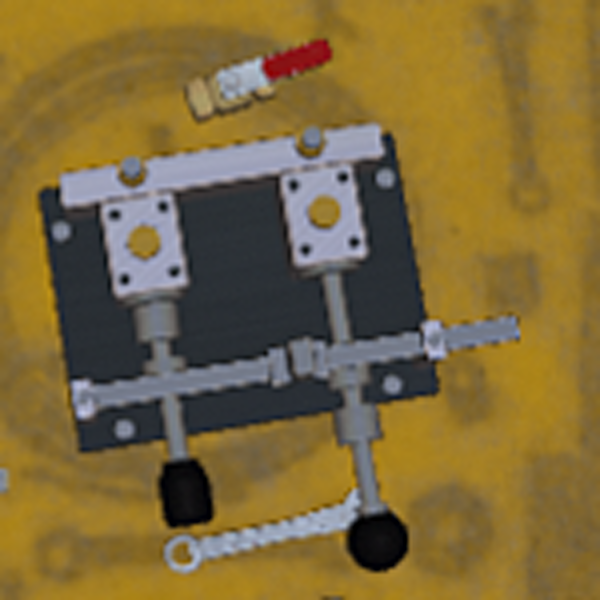

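View pics/s1.png

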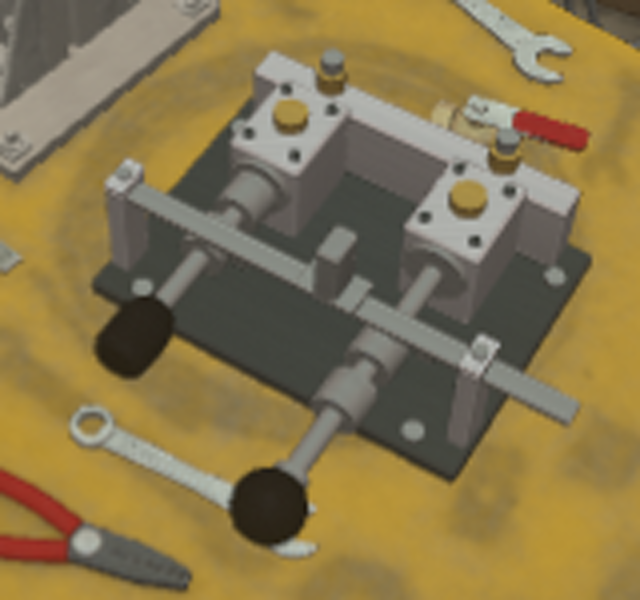

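Run:
```python
from h import *
from scipy.optimize import least_squares
t=env.get_image("top"); s=env.get_image("scene")
T=lambda u,v:((u+.5)/4-.5+285,(v+.5)/4-.5+100)
S=lambda u,v:((u+.5)/4-.5+260,(v+.5)/4-.5+150)
# manifold local points
L=[(-.085,.115,.012,t,T(80,450)),(-.085,-.115,.012,t,T(438,393)),(.085,-.115,.012,t,T(392,133)),(.085,.115,.012,t,T(40,188)),
(-.085,.115,.012,s,S(95,283)),(-.085,-.115,.012,s,S(452,473)),(.085,-.115,.012,s,S(590,253))]
def W(p,x): 
    c,n=np.cos(p[2]),np.sin(p[2]); return [p[0]+c*x[0]-n*x[1],p[1]+n*x[0]+c*x[1],x[2]]
def res(p): return np.concatenate([proj(d,W(p,(a,b,z)))[0]-uv for a,b,z,d,uv in L])
r=least_squares(res,[.6,0,0]); p=r.x; print(p,np.degrees(p[2]),r.fun.round(1))
def loc(P): 
    c,n=np.cos(p[2]),np.sin(p[2]); d=P[:2]-p[:2]; return np.array([c*d[0]+n*d[1],-n*d[0]+c*d[1]])
for nm,d,uv,z in [("ball",t,T(378,541),.05),("ball",s,S(270,505),.05),("cyl",t,T(186,492),.05),("cyl",s,S(135,338),.05),("tab",t,T(300,352),.114),("tab",s,S(342,240),.114),
 ("spanL",t,T(183,553),.004),("spanR",t,T(360,505),.004),("posL",t,T(85,400),.085),("posR",t,T(434,340),.085),("barR",t,T(520,328),.075)]:
    P=back(d,uv,z); print(nm,P.round(4),loc(P).round(4))
```

```text
[ 0.65081056 -0.04850825  0.13306366] 7.623986333337603 [-0.2  0.8  0.7  0.3  0.5 -0.4 -0.8  0.1 -1.3 -1.3  0.5  0.3  1.3 -0.3]
ball [ 0.4908 -0.1264  0.05  ] [-0.169  -0.0559]
ball [ 0.491  -0.1264  0.05  ] [-0.1687 -0.056 ]
cyl [ 0.5238 -0.0111  0.05  ] [-0.1209  0.0539]
cyl [ 0.52   -0.0119  0.05  ] [-0.1248  0.0536]
tab [ 0.6004 -0.0782  0.114 ] [-0.0539 -0.0227]
tab [ 0.5983 -0.0818  0.114 ] [-0.0565 -0.026 ]
spanL [ 0.4873 -0.009   0.004 ] [-0.1568  0.0608]
spanR [ 0.5141 -0.1211  0.004 ] [-0.1452 -0.0538]
posL [0.5785 0.0476 0.085 ] [-0.0589  0.1048]
posR [ 0.6083 -0.1604  0.085 ] [-0.057  -0.1052]
barR [ 0.6151 -0.214   0.075 ] [-0.0573 -0.1593]
```

```bash
python3 -m inch '[[[1,1,-5.5,0,0,0,8],[1,2,-11.5,0,0,0,16],[1,3,-17.5,0,0,0,24],[1,4.5,-23,0,0,0,32.7],[1,6,-29,0,0,0,32.7],[1,7.5,-35,0,0,0,32.7],[1,9,-41,0,0,0,32.7],[1,12,-46,0,0,0,32.7],[1,16.5,-50.5,0,0,0,32.7],[1,21,-55,-2,0,0,32.7],[1,25.8,-60,-4,0,0,32.7],[1,25.8,-62.4,-6,0,0,32.7],[1,25.8,-62.4,-6,0,0,32.7],[1,25.8,-62.4,-6,0,0,32.7],[1,25.8,-62.4,-6,0,0,32.7]]]' 50
python3 - <<'E'
from h import *
w=env.get_image("wrist"); crop(w,"w1.png",0,0,640,400,1)
s=env.get_image("scene"); crop(s,"s2.png",200,80,240,220,3)
print(env.observe()['tool_rot'].round(3),env.observe()['q'].round(1))
print(proj(w,[[.4909,-.1264,.05],[.522,-.0115,.05]]))
E
```

```text
time_s: 2.17
position: [0.4912, -0.125, 0.1386]
tool_rot: [[-0.134, 0.001, -0.991], [0.991, -0.001, -0.134], [-0.001, -1.0, -0.001]]
ft_force: [-0.4, 0.2, 0.0]
grip_width: 0.0855
[[-0.134  0.001 -0.991]
 [ 0.991 -0.001 -0.134]
 [-0.001 -1.    -0.001]] [ -27.7   20.6   86.8    0.    72.5 -125.4]
[[316.74107828 193.65935744]
 [436.27091348 242.10946143]]
```

View pics/w1.png

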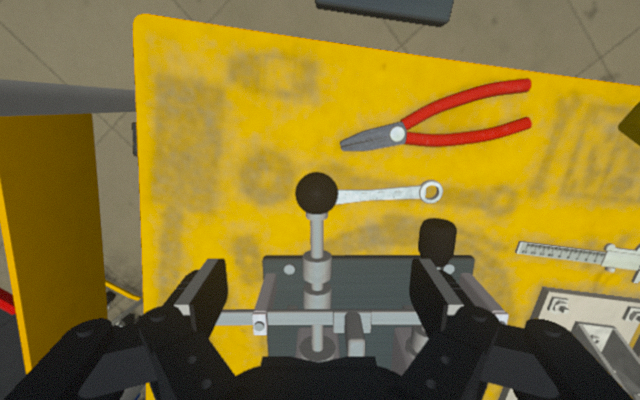

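View pics/s2.png

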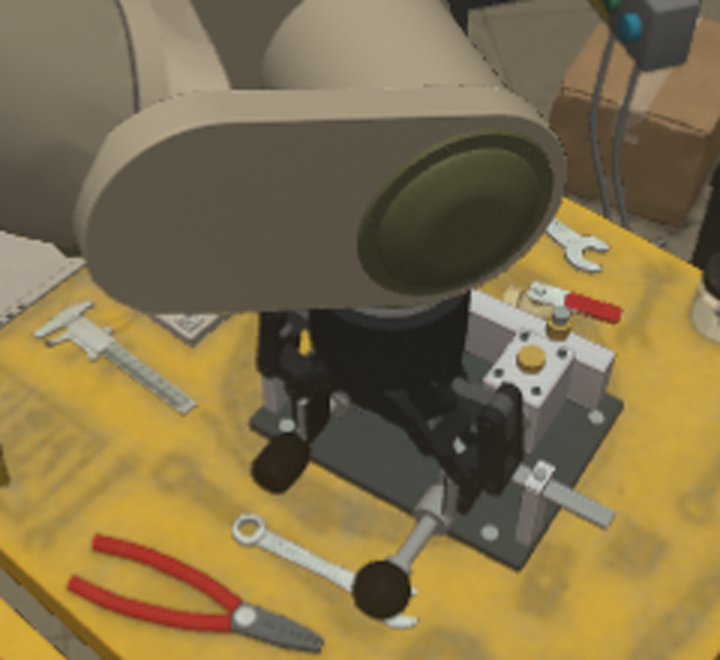

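```bash
python3 -m inch '[[[0.4,0,-0.1,-3,0,0,0],[0.4,0,-0.1,-6,0,0,0],[0.4,0,-0.1,-9,0,0,0],[0.4,0,-0.1,-10.9,0,0,0],[0.4,0,-0.1,-10.9,0,0,0],[0.4,0,-0.1,-10.9,0,0,0],[-1,0,-0.1,-10.9,0,0,0],[-1,0,-0.1,-10.9,0,0,0],[-1,0,-0.1,-10.9,0,0,0],[-1,0,-0.1,-10.9,0,0,0],[-1,0,-0.1,-10.9,0,0,0],[-1,0,-0.1,-10.9,0,0,0]]]' 50
python3 - <<'E'
from h import *
w=env.get_image("wrist"); crop(w,"w2.png",0,0,640,400,1)
E
```

```text
time_s: 3.78
position: [0.4949, -0.1293, 0.0338]
tool_rot: [[-0.133, 0.011, -0.991], [0.991, -0.007, -0.133], [-0.008, -1.0, -0.01]]
ft_force: [-3.8, -1.5, 42.0]
grip_width: -0.0002
```

View pics/w2.png

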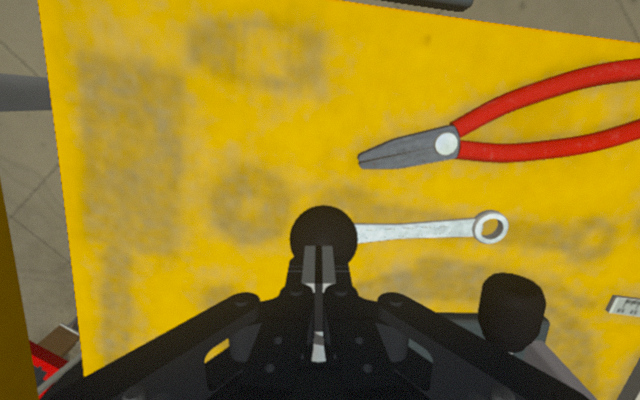

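Run:
```python
from h import *
s=env.get_image("scene"); crop(s,"s3.png",260,180,140,120,5)
w=env.get_image("wrist"); p=env.observe()['position']
print(p, env.observe()['ft_force'])
print(proj(w,[[.4909,-.1264,.05],[.4671,-.1294,.05],[.5147,-.1232,.05],p,[.522,-.0115,.05]]))
```

```text
[ 0.49486406 -0.12924471  0.0338295 ] [-3.26634763 -1.58743948 41.38514864]
[[324.05502055 240.17658168]
 [324.6904903  198.84872994]
 [323.81672013 278.23627576]
 [318.22733734 234.2433555 ]
 [508.85651494 312.24877981]]
```

View pics/s3.png

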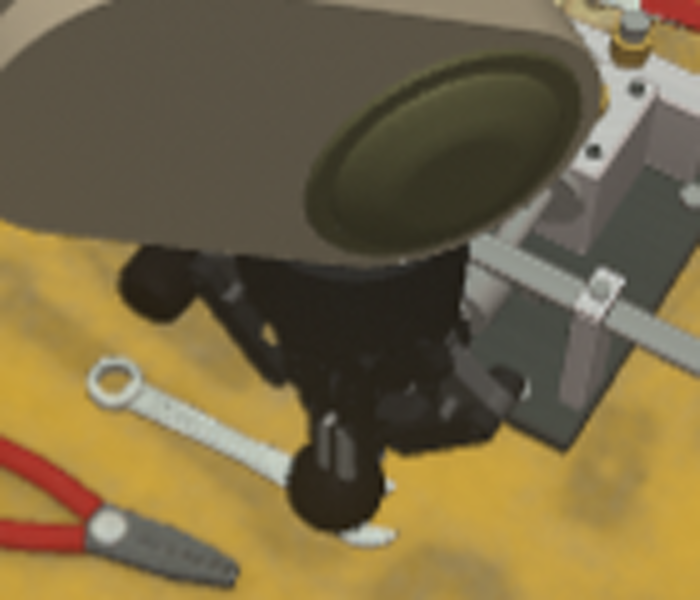

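Run:
```python
from h import *
w=env.get_image("wrist"); crop(w,"w3.png",250,180,150,110,5)
R=cv2.Rodrigues(w["rvec"])[0]; print(-R.T@np.ravel(w["tvec"]), R[2])
p=env.observe()['position']
for z in (0.034,.05,.06,.07,.08,.09): print(z,proj(w,[[p[0],p[1],z]]))
```

```text
[ 0.41842356 -0.13824493  0.2088412 ] [ 0.30537763  0.03399428 -0.95162434]
0.034 [[318.28655601 234.33506001]]
0.05 [[318.08178184 245.95612758]]
0.06 [[317.93459616 254.31000935]]
0.07 [[317.76936956 263.68883991]]
0.08 [[317.58255141 274.29454376]]
0.09 [[317.36958855 286.38611893]]
```

View pics/w3.png

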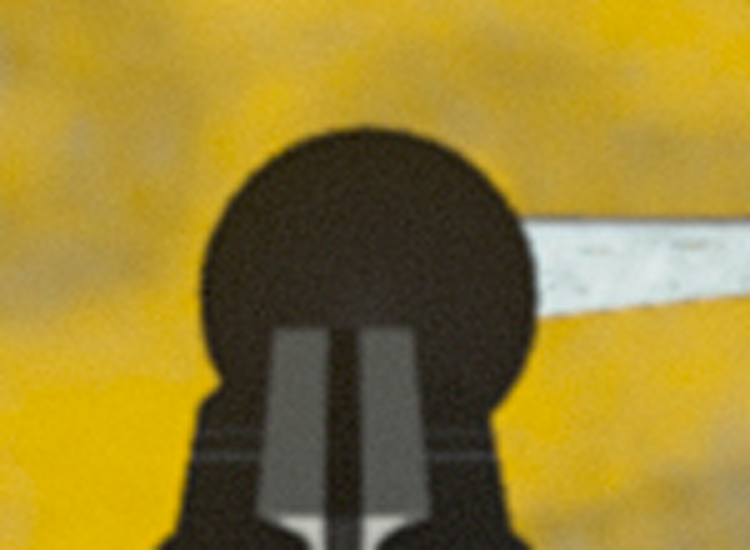

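Run:
```python
from h import *
w=env.get_image("wrist");s=env.get_image("scene")
o=env.observe();p=o['position'];R=o['tool_rot'];print(p,o['ft_force'],o['q'])
for dy in (0,-.01,-.02,-.03,-.04,-.05):
  for dz in (0.011,):
    q=p+R@np.array([0,dy,dz]); print(dy,dz,q.round(3),proj(w,q)[0],proj(s,q)[0])
```

```text
[ 0.49484542 -0.12925813  0.03381718] [-3.92060356 -1.12826416 40.99429317] [-2.78951886e+01  2.84508556e+01  9.45242421e+01 -5.26895937e-02
  5.62938272e+01 -1.25493499e+02]
0 0.011 [ 0.484 -0.131  0.034] [318.19197489 217.161232  ] [326.37026104 283.76122453]
-0.01 0.011 [ 0.484 -0.131  0.044] [318.20382617 223.22899441] [326.38182477 281.31811824]
-0.02 0.011 [ 0.484 -0.131  0.054] [318.21702687 229.98795674] [326.39357072 278.82451931]
-0.03 0.011 [ 0.484 -0.131  0.064] [318.23182211 237.56371757] [326.40550276 276.27888041]
-0.04 0.011 [ 0.484 -0.13   0.074] [318.24852035 246.11437167] [326.41762481 273.67959174]
-0.05 0.011 [ 0.483 -0.13   0.084] [318.26751545 255.84178683] [326.4299409  271.02497796]
```

```bash
python3 -m inch '[[[0,0,0,0,0,0,0],[0.4,0,0,0,0,0,0],[0.4,0,0,0,0,0,0],[0.4,0,0,0,0,0,0]]]' 50
python3 - <<'E'
from h import *
w=env.get_image("wrist"); crop(w,"w4.png",160,120,320,240,2)
s=env.get_image("scene"); crop(s,"s4.png",260,180,140,120,5)
E
```

```text
time_s: 4.58
position: [0.4909, -0.1267, 0.0283]
tool_rot: [[-0.133, -0.001, -0.991], [0.991, 0.001, -0.133], [0.001, -1.0, 0.001]]
ft_force: [0.6, 0.1, 0.2]
grip_width: 0.0599
```

View pics/w4.png

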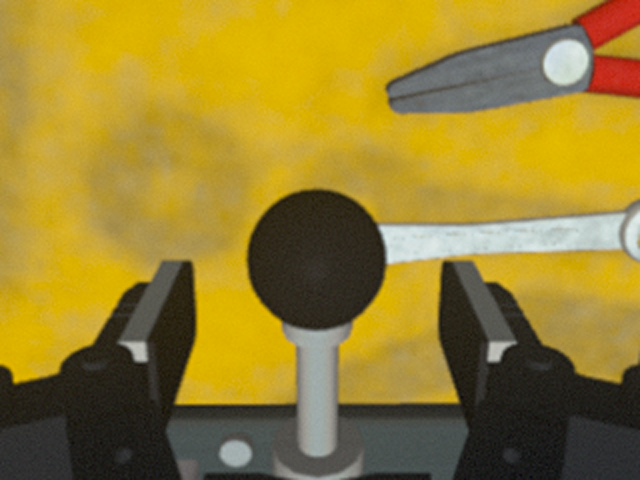

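View pics/s4.png

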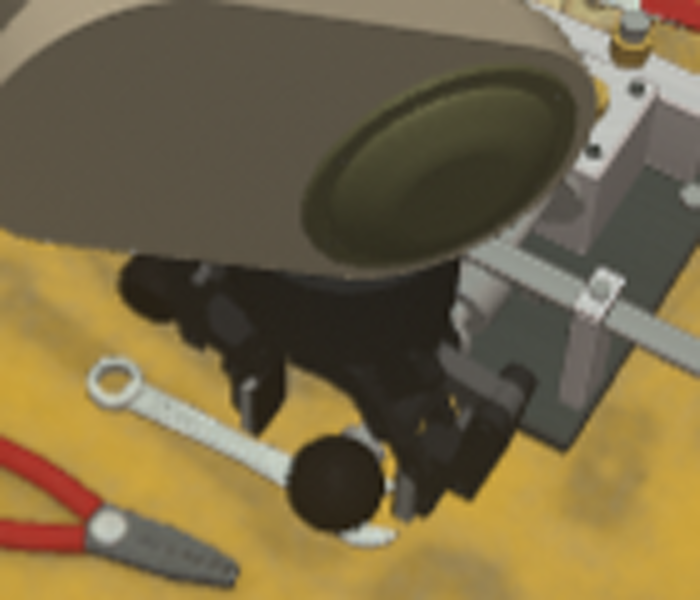

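Run:
```python
from h import *
w=env.get_image("wrist");s=env.get_image("scene")
o=env.observe();p=o['position'];R=o['tool_rot'];print(o['ft_force'])
for dx in (.03,-.03):
 for dz in (.011,-.011):
  for dy in (-.01,-.02,-.03,-.04,-.05,-.06):
    q=p+R@np.array([dx,dy,dz]); a=proj(w,q)[0]; b=proj(s,q)[0]
    print(dx,dy,dz,((a-[160,120])*2).round(), ((b-[260,180])*5).round())
```

```text
[ 0.66745955 -0.54999341  0.66952635]
0.03 -0.01 0.011 [422. 207.] [255. 478.]
0.03 -0.02 0.011 [428. 220.] [255. 466.]
0.03 -0.03 0.011 [435. 236.] [255. 453.]
0.03 -0.04 0.011 [443. 253.] [254. 439.]
0.03 -0.05 0.011 [452. 272.] [254. 426.]
0.03 -0.06 0.011 [462. 295.] [253. 412.]
0.03 -0.01 -0.011 [419. 277.] [286. 437.]
0.03 -0.02 -0.011 [424. 294.] [286. 424.]
0.03 -0.03 -0.011 [431. 313.] [286. 411.]
0.03 -0.04 -0.011 [438. 334.] [286. 397.]
0.03 -0.05 -0.011 [446. 358.] [286. 383.]
0.03 -0.06 -0.011 [455. 385.] [286. 369.]
-0.03 -0.01 0.011 [210. 207.] [388. 555.]
-0.03 -0.02 0.011 [204. 220.] [389. 543.]
-0.03 -0.03 0.011 [197. 236.] [390. 530.]
-0.03 -0.04 0.011 [190. 253.] [391. 518.]
-0.03 -0.05 0.011 [181. 272.] [392. 505.]
-0.03 -0.06 0.011 [171. 295.] [393. 491.]
-0.03 -0.01 -0.011 [214. 277.] [417. 511.]
-0.03 -0.02 -0.011 [208. 294.] [419. 499.]
-0.03 -0.03 -0.011 [202. 313.] [420. 486.]
-0.03 -0.04 -0.011 [195. 334.] [421. 473.]
-0.03 -0.05 -0.011 [187. 358.] [422. 460.]
-0.03 -0.06 -0.011 [178. 385.] [424. 446.]
```

```bash
python3 -m inch '[[[0.4,0,0,-1.8,0,0,0],[0.4,0,0,-3.6,0,0,0],[0.4,0,0,-3.6,0,0,0],[0.4,0,0,-3.6,0,0,0]]]' 50
python3 - <<'E'
from h import *
w=env.get_image("wrist"); crop(w,"w5.png",160,120,320,240,2)
s=env.get_image("scene"); crop(s,"s5.png",260,180,140,120,5)
E
```

```text
time_s: 5.28
position: [0.4914, -0.127, -0.0069]
tool_rot: [[-0.133, 0.0, -0.991], [0.991, -0.0, -0.133], [-0.0, -1.0, -0.0]]
ft_force: [0.2, -0.3, -0.8]
grip_width: 0.0596
```

View pics/w5.png

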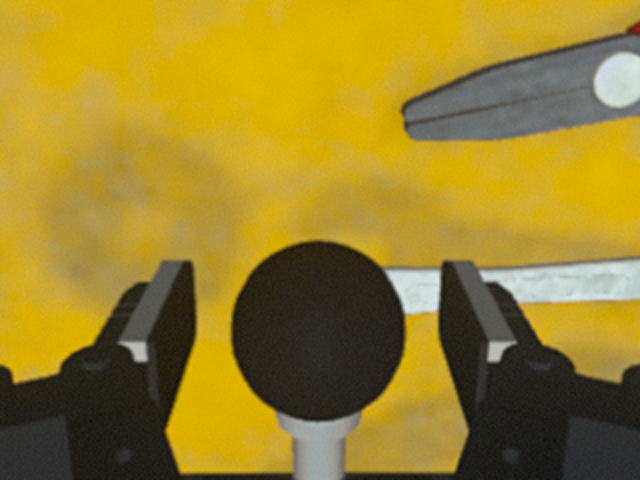

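View pics/s5.png

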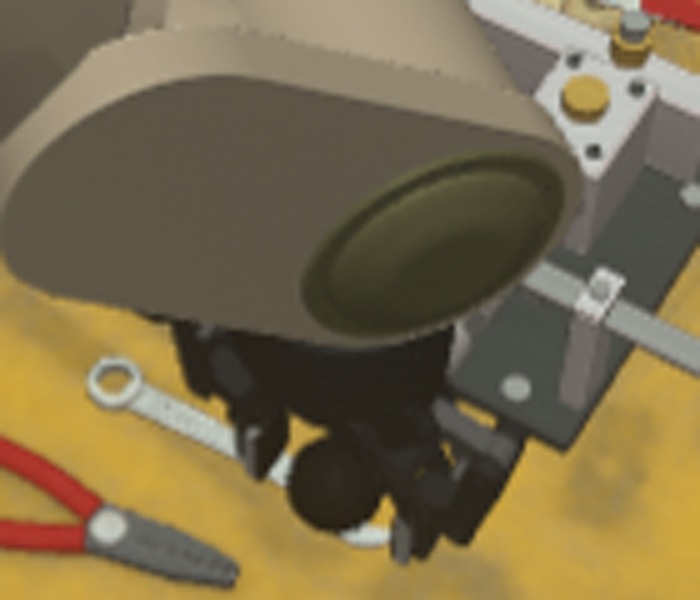

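```bash
python3 -m inch '[[[-1,0,0,0,0,0,0],[-1,0,0,0,0,0,0],[-1,0,0,0,0,0,0],[-1,0,0,0,0,0,0],[-1,0,0,0,0,0,0]]]' 50
python3 - <<'E'
from h import *
w=env.get_image("wrist"); crop(w,"w6.png",160,120,320,240,2)
E
```

```text
time_s: 6.0
position: [0.4914, -0.1269, -0.0067]
tool_rot: [[-0.133, 0.001, -0.991], [0.991, -0.0, -0.133], [-0.0, -1.0, -0.001]]
ft_force: [-0.2, 1.2, 5.5]
grip_width: 0.036
```

View pics/w6.png

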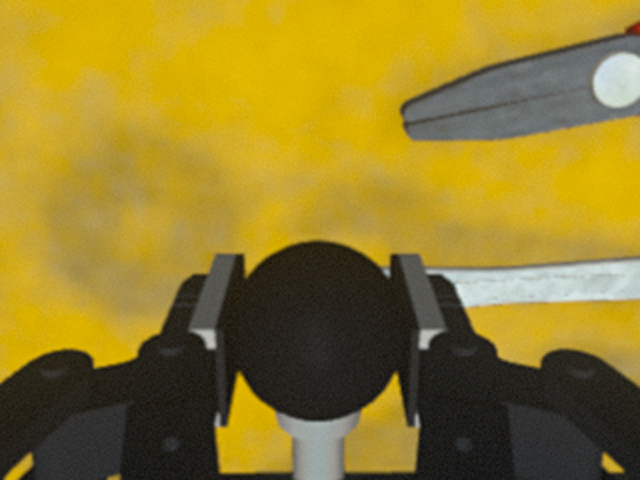

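```bash
python3 -m inch '[[[-1,0.5,0.07,0,0,0,0],[-1,1,0.13,0,0,0,0],[-1,1.5,0.2,0,0,0,0],[-1,2,0.27,0,0,0,0],[-1,2.4,0.32,0,0,0,0],[-1,2.4,0.32,0,0,0,0],[-1,2.4,0.32,0,0,0,0]]]'
python3 - <<'E'
from h import *
w=env.get_image("wrist"); crop(w,"w7.png",160,120,320,240,2)
E
```

```text
time_s: 6.92
position: [0.5155, -0.1235, -0.0068]
tool_rot: [[-0.132, 0.001, -0.991], [0.991, -0.0, -0.132], [-0.0, -1.0, -0.001]]
ft_force: [-0.0, 1.5, 5.9]
grip_width: 0.0361
```

View pics/w7.png

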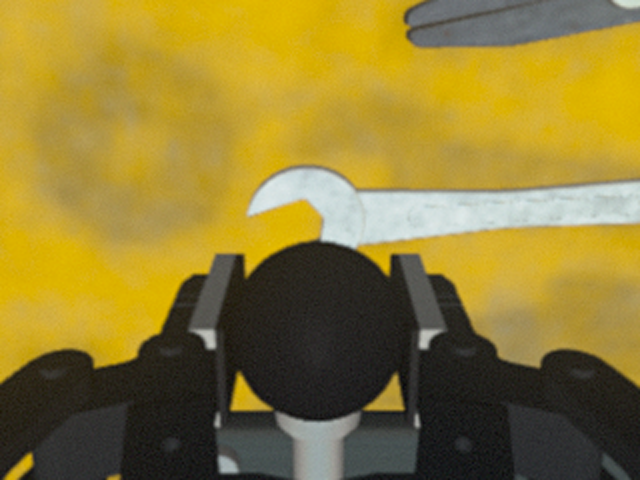

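```bash
python3 -m inch '[[[0.4,0,0,0,0,0,0],[0.4,0,0,0,0,0,0],[0.4,0,0,0,0,0,0],[0.4,0,0,4,0,0,0],[0.4,0,0,7.5,0,0,0],[0.4,0.3,4,7.5,0,0,0],[0.4,0.6,9,7.5,0,0,0],[0.4,0.7,11.2,7.5,0,0,0],[0.4,0.7,11.2,7.5,0,0,0],[0.4,0.7,11.2,7.5,0,0,0]]]'
python3 - <<'E'
from h import *
w=env.get_image("wrist"); crop(w,"w8.png",0,0,640,400,1)
t=env.get_image("top"); crop(t,"t8.png",285,100,150,150,4)
print(proj(w,[[.5147,-.1232,.05],[.522,-.0115,.05]]))
E
```

```text
time_s: 8.22
position: [0.5222, -0.0124, 0.0676]
tool_rot: [[-0.132, -0.0, -0.991], [0.991, -0.0, -0.132], [-0.0, -1.0, 0.0]]
ft_force: [-0.6, -0.1, 0.2]
grip_width: 0.0598
[[147.15809966 191.25598686]
 [319.55376821 223.53297802]]
```

View pics/w8.png

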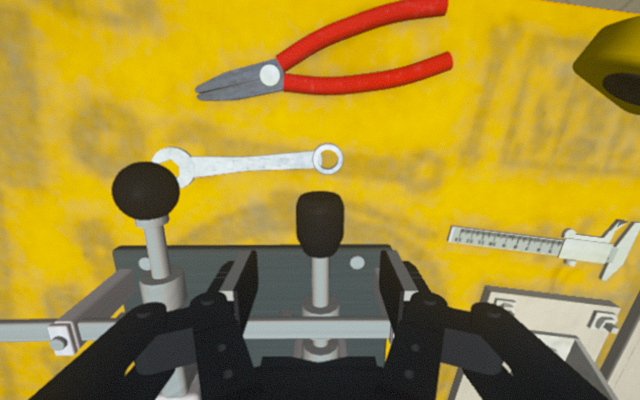

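View pics/t8.png

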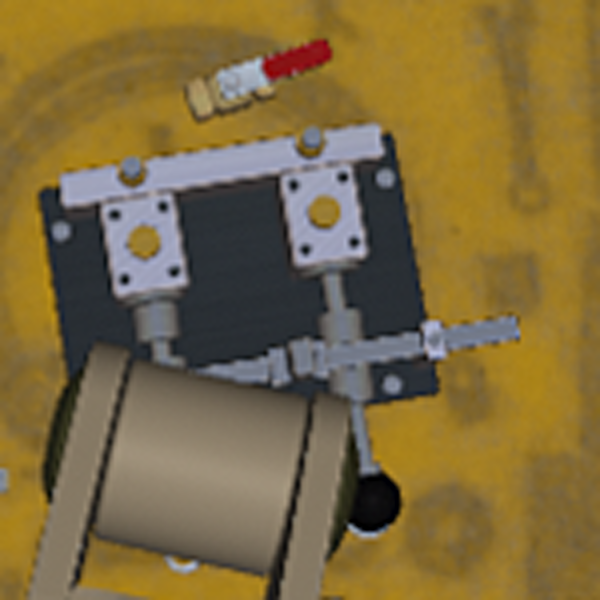

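```bash
python3 -m inch '[[[0.4,0,0.05,-3,0,0,0],[0.4,0,0.05,-6,0,0,0],[0.4,0,0.05,-7.8,0,0,0],[0.4,0,0.05,-7.8,0,0,0],[0.4,0,0.05,-7.8,0,0,0],[-1,0,0.05,-7.8,0,0,0],[-1,0,0.05,-7.8,0,0,0],[-1,0,0.05,-7.8,0,0,0],[-1,0,0.05,-7.8,0,0,0],[-1,0,0.05,-7.8,0,0,0]]]' 60
python3 - <<'E'
from h import *
w=env.get_image("wrist"); crop(w,"w9.png",160,120,320,240,2)
E
```

```text
time_s: 9.57
position: [0.5226, -0.0115, -0.0095]
tool_rot: [[-0.133, 0.002, -0.991], [0.991, -0.001, -0.133], [-0.001, -1.0, -0.001]]
ft_force: [-0.4, -1.0, 5.7]
grip_width: 0.0301
```

View pics/w9.png

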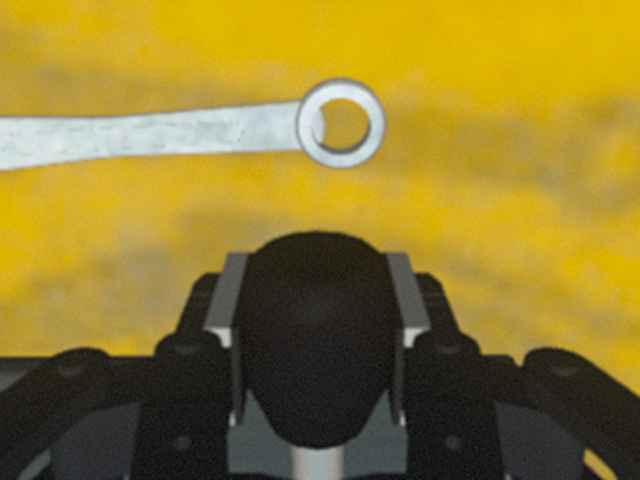

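Gripped on the cylinder at about 30 mm opening (centre about crop (318,330)). Now pull 24 mm outward.

```bash
python3 -m inch '[[[-1,-0.5,-0.07,0,0,0,0],[-1,-1,-0.13,0,0,0,0],[-1,-1.5,-0.2,0,0,0,0],[-1,-2,-0.27,0,0,0,0],[-1,-2.4,-0.32,0,0,0,0],[-1,-2.4,-0.32,0,0,0,0],[-1,-2.4,-0.32,0,0,0,0]]]'
python3 - <<'E'
from h import *
w=env.get_image("wrist"); crop(w,"w10.png",160,120,320,240,2)
E
```

```text
time_s: 10.5
position: [0.4988, -0.0148, -0.0095]
tool_rot: [[-0.133, 0.002, -0.991], [0.991, -0.001, -0.133], [-0.001, -1.0, -0.002]]
ft_force: [-0.1, -1.1, 8.2]
grip_width: 0.0301
```

View pics/w10.png

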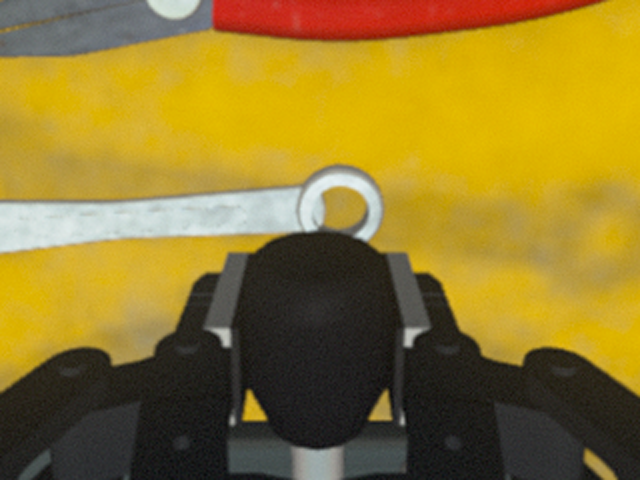

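```bash
python3 -m inch '[[[0.4,0,0,0,0,0,0],[0.4,0,0,0,0,0,0],[0.4,0,0,0,0,0,0],[0.4,0,0,5,0,0,0],[0.4,0,0,10,0,0,0],[0.4,1,-2,13,0,0,0],[0.4,2,-6.5,13,0,0,0],[0.4,2,-6.5,13,0,0,0],[0.4,2,-6.5,13,0,0,0]]]'
python3 - <<'E'
from h import *
w=env.get_image("wrist"); crop(w,"w11.png",0,0,640,400,1)
s=env.get_image("scene"); crop(s,"s11.png",260,150,160,150,4)
print(proj(w,[[.5147,-.1232,.05],[.4992,-.0147,.05],[.599,-.08,.114]]))
E
```

```text
time_s: 11.68
position: [0.5176, -0.0788, 0.1191]
tool_rot: [[-0.132, -0.001, -0.991], [0.991, 0.001, -0.132], [0.001, -1.0, 0.001]]
ft_force: [-0.2, 0.4, -0.5]
grip_width: 0.06
[[264.22777063 190.54414869]
 [399.79768272 189.34297786]
 [301.06881603 338.27221283]]
```

View pics/w11.png

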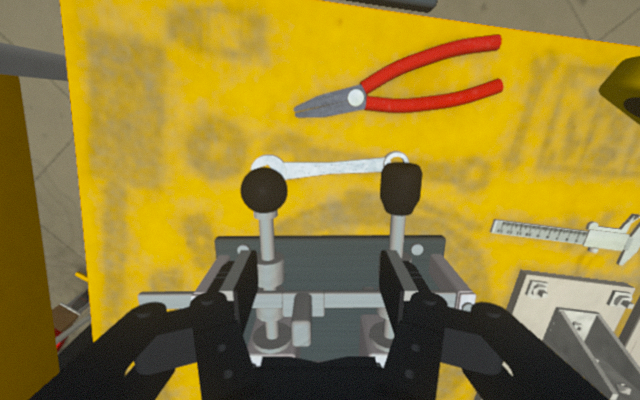

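View pics/s11.png

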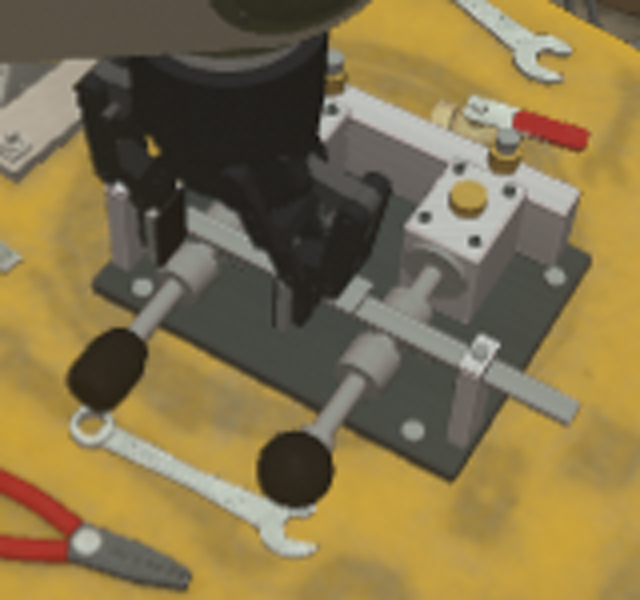

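```bash
python3 -m inch '[[[0.4,4,-0.05,0,0,0,0],[0.4,8,-0.05,0,0,0,0],[0.4,8,-0.05,0,0,0,0],[0.4,8,-0.05,-3,0,0,0],[0.4,8,-0.05,-6.9,0,0,0],[0.4,8,-0.05,-6.9,0,0,0],[0.4,8,-0.05,-6.9,0,0,0]]]'
python3 - <<'E'
from h import *
w=env.get_image("wrist"); crop(w,"w12.png",0,0,640,400,1)
s=env.get_image("scene"); crop(s,"s12.png",260,150,160,150,4)
E
```

```text
time_s: 12.65
position: [0.5985, -0.0798, 0.0522]
tool_rot: [[-0.133, 0.002, -0.991], [0.991, -0.001, -0.133], [-0.001, -1.0, -0.001]]
ft_force: [-0.0, 1.1, 0.4]
grip_width: 0.0596
```

View pics/w12.png

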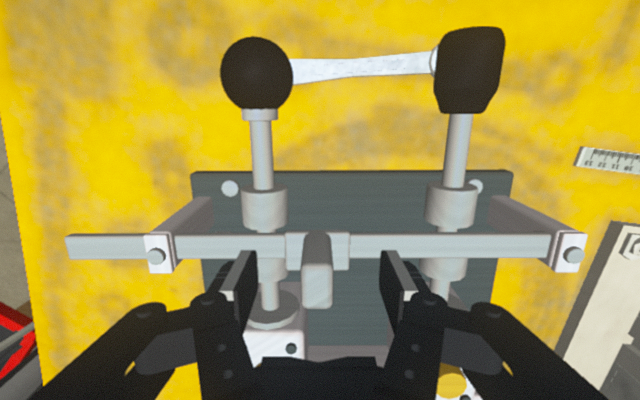

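View pics/s12.png

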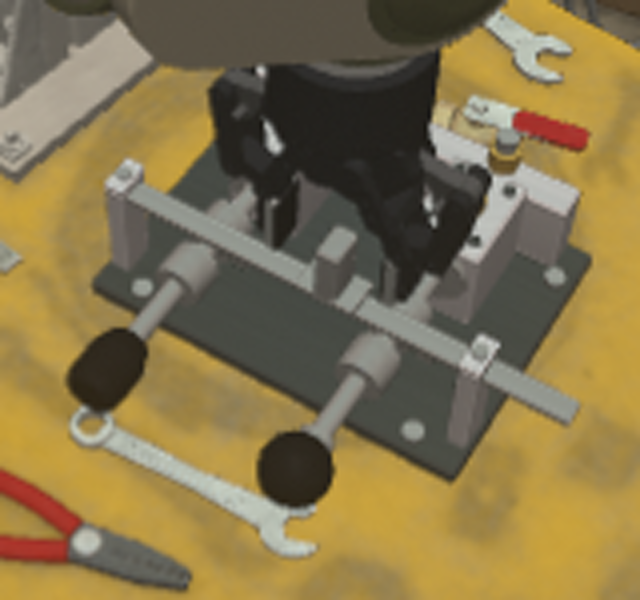

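Run:
```python
from h import *
w=env.get_image("wrist");o=env.observe();p=o['position'];R=o['tool_rot']
for dz in (-.011,0,.011):
  for z in (.08,.094,.114):
    print(dz,z,proj(w,p+R@np.array([0,p[2]-z,dz]))[0])
for uv in ((317,262),(317,308)): print(back(w,uv,.114))
```

```text
-0.011 0.08 [318.18707225 273.64203164]
-0.011 0.094 [318.20286157 288.38808226]
-0.011 0.114 [318.23088602 314.57586346]
0 0.08 [318.20089787 254.95988641]
0 0.094 [318.21825581 268.34888505]
0 0.114 [318.2492048  292.22925819]
0.011 0.08 [318.21527776 235.53456444]
0.011 0.094 [318.23432293 247.44543278]
0.011 0.114 [318.26844238 268.78680522]
[ 0.58471466 -0.08235138  0.114     ]
[ 0.60635047 -0.07946532  0.114     ]
```

```bash
python3 -m inch '[[[-1,-0.25,0,0,0,0,0],[-1,-0.25,0,0,0,0,0],[-1,-0.25,0,0,0,0,0],[-1,-0.25,0,0,0,0,0],[-1,-0.25,0,0,0,0,0],[-1,-0.25,0,0,0,0,0],[-1,-0.31,0.5,0,0,0,0],[-1,-0.38,1,0,0,0,0],[-1,-0.44,1.5,0,0,0,0],[-1,-0.51,2,0,0,0,0],[-1,-0.51,2,0,0,0,0]]]' 50
python3 - <<'E'
from h import *
w=env.get_image("wrist"); crop(w,"w13.png",0,0,640,400,1)
E
```

```text
time_s: 14.18
position: [0.5929, -0.0599, 0.051]
tool_rot: [[-0.133, -0.0, -0.991], [0.991, -0.0, -0.133], [-0.0, -1.0, 0.0]]
ft_force: [-2.3, -0.4, 6.0]
grip_width: 0.0132
```

View pics/w13.png

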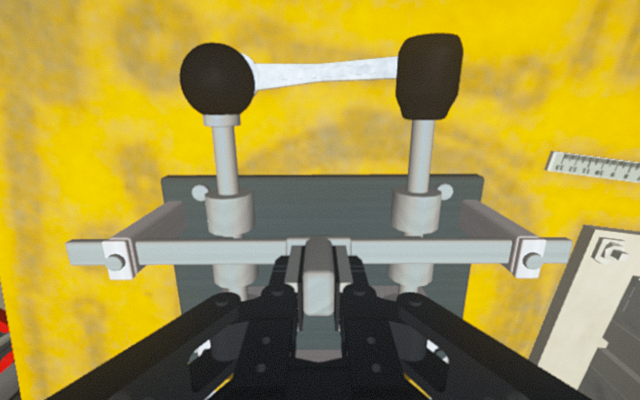

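Bar moved about 20 mm with the gripper, no resistance. Continue up to the stop.

```bash
python3 -m inch '[[[-1,-0.04,0.3,0,0,0,0],[-1,-0.08,0.6,0,0,0,0],[-1,-0.08,0.6,0,0,0,0],[-1,-0.08,0.6,0,0,0,0]]]' 50
```

```text
time_s: 14.72
position: [0.5926, -0.0572, 0.051]
tool_rot: [[-0.132, 0.001, -0.991], [0.991, -0.005, -0.132], [-0.005, -1.0, -0.0]]
ft_force: [-2.4, -15.3, 4.5]
grip_width: 0.0134
```

```bash
python3 -m inch '[[[-1,0,-0.2,0,0,0,0],[0.4,0,-0.2,0,0,0,0],[0.4,0,-0.2,0,0,0,0],[0.4,0,-0.2,0,0,0,0],[0.4,0,-0.2,4,0,0,0],[0.4,0,-0.2,8,0,0,0],[0.4,-6,-0.2,9,0,0,0],[0.4,-12,-0.2,9,0,0,0],[0.4,-18,-0.2,9,0,0,0],[0.4,-20,-0.2,9,0,0,0],[0.4,-20,-0.2,9,0,0,0]]]' 50
python3 - <<'E'
from h import *
w=env.get_image("wrist"); crop(w,"w14.png",0,0,640,400,1)
s=env.get_image("scene"); crop(s,"s14.png",260,150,160,150,4)
t=env.get_image("top"); crop(t,"t14.png",285,100,150,150,4)
E
```

```text
time_s: 16.1
position: [0.3916, -0.0557, 0.141]
tool_rot: [[-0.132, 0.001, -0.991], [0.991, -0.0, -0.132], [-0.0, -1.0, -0.001]]
ft_force: [0.5, -0.3, 0.2]
grip_width: 0.0596
```

View pics/s14.png

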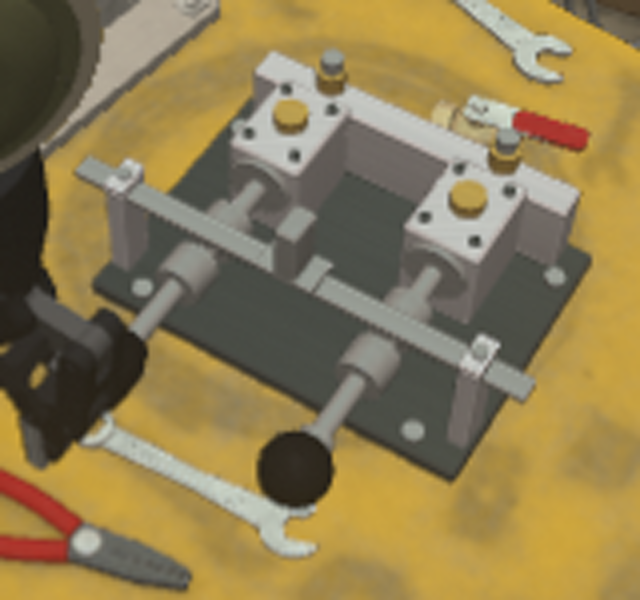

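View pics/t14.png

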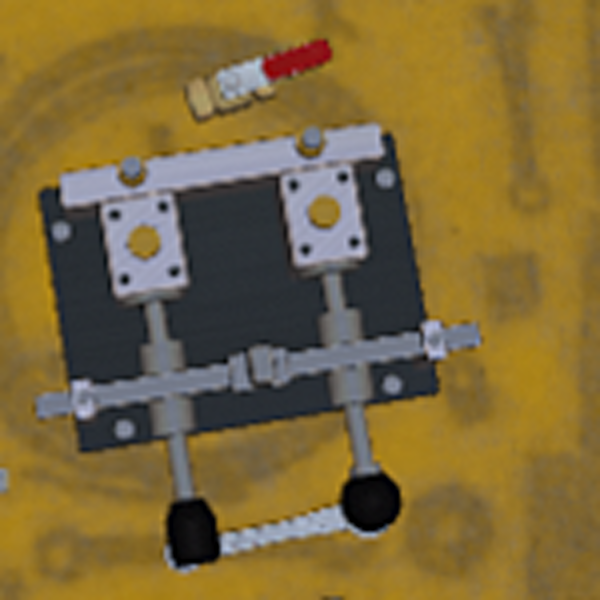

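View pics/w14.png

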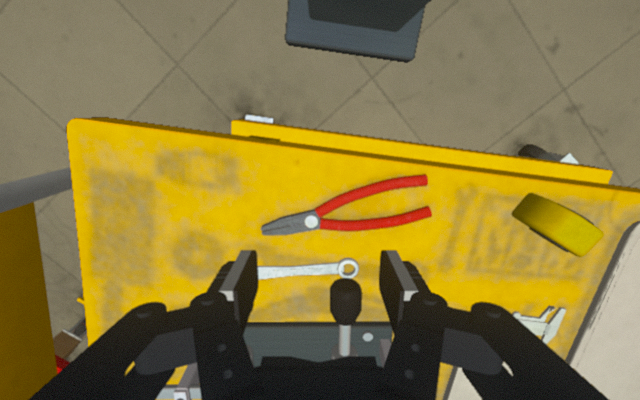

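Run:
```python
from h import *
t=env.get_image("top")
T=lambda u,v:((u+.5)/4-.5+285,(v+.5)/4-.5+100)
x,y,a=0.65081,-.04851,.13306
def loc(P):
    c,n=np.cos(a),np.sin(a); d=P[:2]-[x,y]; return np.array([c*d[0]+n*d[1],-n*d[0]+c*d[1]]).round(4)
for nm,u,v,z in [("R0",520,328,.075),("R",480,336,.075),("L",37,405,.075),("ball",370,501,.05),("cyl",193,533,.05),("tab0",302,354,.114),("tab",265,363,.114),("spL",183,553,.004)]:
    print(nm,loc(back(t,T(u,v),z)))
```

```text
R0 [-0.0573 -0.1593]
R [-0.0582 -0.1346]
L [-0.0564  0.1337]
ball [-0.1443 -0.0552]
cyl [-0.1461  0.0538]
tab0 [-0.0552 -0.0237]
tab [-0.0569 -0.0017]
spL [-0.1568  0.0608]
```

Run:
```python
from rig import env
o=env.observe(); print(o['time_s'],o['ft_force']); env.close_job()
```

```text
16.3 [-0.01230654  0.37062727  0.20297982]
the job is handed in; nothing more can be done
```

I set both rods to their middle click, slid the locking bar across to its stop, and handed the job in at 16.3 s with the gripper open and clear of everything.

**Rods:** Relative to the manifold's middle, the last top picture puts the ball knob at x = -144 mm. That is about 24 mm in from its start at -169 mm. It puts the cylinder knob at -146 mm, about 24 mm out from about -122 mm. Neither rod was moved past its middle.

**Locking bar:** It moved about 23 mm and then met a firm stop at 15 N. Its ends measure -135 and +134 mm, so it sits centred on the manifold. I could not see the teeth between the collars directly.

**Bystanders:** The spanner's ring end measured the same before and after. The ball valve is in the same place in the top picture. The tape measure I checked only by eye in the last wrist picture; I did not measure it against its start.

**What disagreed:**
- **First grip on the ball knob:** It missed. The real fingertips sit about 36 mm behind the reported TCP, so the fingers shut on top of the ball with about 42 N upward force on the wrist. That is over the 40 N limit for the arm or gripper body, though it was the fingertips that pressed. The rod did not move, and I corrected the height for all later grasps.
- **Gripped widths:** The knobs gripped at 36 and 30 mm, about 2 mm under the stated diameters. I saw no slip.

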